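# Dip the platform lift's oil tank

## Task

Check the oil of the platform lift's hydraulic power pack: turn the black lowering knob on its valve block clockwise to its stop, keep it there for about a second so that the lift settles and its oil runs back, then let the knob spring back. Take the wiped dipstick from the wooden tool block, push it down into the filler neck on the tank until its collar sits on the neck's rim, and draw it right out again. Finish while still holding it: keep it still and level in the air for reading, a hand's width or more above the tank, with its tip over the drip tray, and leave the two drivers and the oil bottle where they stand.

Things in the scene. Friction and masses are not known exactly. Their poses are not given: they have to be found in the camera images.
- power_unit: Hydraulic power pack, fixed, in a drip tray 270 x 500 x 22 mm (x, y, z). Origin: centre of the tray's underside, on the counter; z up; yaw varies +-0.3. From +y to -y: grey tank 194 mm square, centre y = 65, top z = 115 mm; valve block 100 x 85 mm, centre y = -72, top z = 110 mm, knob above it; lying motor, y = -115 to -236, top z = 133 mm. A 12 mm pipe leaves over the +x rim, below z = 70 mm.
- neck_mouth (a point): Centre of the filler neck's mouth (the guide tube on the tank), 145 mm above the counter and 30 mm above the tank's top; axes as the power pack, z up. Vertical steel neck, 33 mm across outside at the rim; inside it narrows like a funnel from 27 mm at the rim to a bore of 18 mm some 16 mm further down. Free depth 126 mm below the rim.
- lowering_knob (a joint): Turn of the lowering knob in rad: 0 at rest, 1.2 at its stop, growing clockwise as seen from above. A light spring (0.024 N m at rest, 0.096 N m at the stop) brings it back to 0 when let go.
- knob_grip (a point): Point on the knob's vertical axis at the height to grip it, 153 mm above the counter; turns with the knob. Black knob: a round skirt 42 mm across, on it a wing grip 44 mm long (this point's x), 14 mm thick (its y), from 16 mm below to 13 mm above this point. It stands on a slim stem, its underside 21 mm above the valve block.
- dipstick: Dipstick, about 120 g, 164 mm long. Origin: centre of its tip; z runs along it from tip to handle. Steel rod 8 mm across, 112 mm long, with two dark rings near the tip; then a brass collar 36 mm across, 8 mm thick; then a round black handle 25 mm across, 44 mm long. It stands upright (within 3 degrees) in one of the tool block's three holes, tip 12 mm above the counter.
- dip_collar (a point): Centre of the underside of the dipstick's collar, 112 mm from the tip; axes as the dipstick.
- dip_grip (a point): Centre of the dipstick's black handle, 142 mm from the tip; axes as the dipstick.
- tool_block: Wooden tool block 200 x 64 x 60 mm (x, y, z), fixed; origin: centre of its underside; z up. Three holes 10 mm across and 48 mm deep, at x = -66, 0 and +66 mm, hold the dipstick, the screwdriver and the nut driver; which hole holds which varies.
- screwdriver: Stubby screwdriver standing in the tool block, shank 8 mm, black handle 27 mm across; origin at its tip, z up; top 128 mm above the counter. To be left alone.
- nut_driver: Stubby nut driver standing in the tool block, like the screwdriver with a steel ring 15 mm across below the handle; origin at its tip, z up; top 128 mm above the counter. To be left alone.
- oil_bottle: Closed grey oil bottle, 72 mm across and 170 mm tall, standing on the counter; origin: centre of its underside. To be left alone.
There are look-alikes about, which are no part of the job. What is shaped like the dipstick but purple is not meant.

How it is judged:
On the way, in this order (a step that is already met when the one before it is completed fails the run):
1. the lowering knob is turned to its stop (1.1 of 1.2 rad or more) and kept there for half a second (value of joint lowering_knob above 1.1 rad), for 0.5 s.
2. the knob has sprung back to rest (below 0.1 rad) (value of joint lowering_knob below 0.1 rad), for 0.2 s.
3. the dipstick stands in the filler neck with its collar on the rim: collar's underside within 4 mm of the rim's height and 9 mm of its centre, rod within 0.12 rad of the neck's axis (z of dip_collar in the frame of neck_mouth below 0.004 m and horizontal distance between dip_collar and neck_mouth below 0.009 m and angle between the z axis of dipstick and the z axis of neck_mouth, either way round below 0.12 rad), for 0.2 s.
4. the dipstick is drawn right out: tip more than 10 mm above the rim (z of dipstick in the frame of neck_mouth above 0.01 m), for 0.1 s.
At the end, for the whole second after the job is handed in: Only the fingers hold the dipstick (over 1 N): tip and handle 180 mm or more above the counter, rod within 10 degrees of level, at rest (20 mm/s, 0.15 rad/s), tip above the drip tray; the knob is back at rest (under 0.1 rad); drivers and oil bottle within 40 mm of their starts (contact force between dipstick and the fingers above 1 N and height (world z) of each of dipstick, dip_grip above 0.18 m and angle between dipstick's own z axis and vertical between 1.396 and 1.745 rad and linear speed of dipstick below 0.02 m/s and angular speed of dipstick below 0.15 rad/s and x of dipstick in the frame of power_unit between -0.135 and 0.135 m and y of dipstick in the frame of power_unit between -0.25 and 0.25 m and contact force between dipstick and power_unit below 0.2 N and contact force between dipstick and oil_bottle below 0.2 N and value of joint lowering_knob below 0.1 rad and not (distance of screwdriver from where it was at the start of the episode above 0.04 m) and not (distance of nut_driver from where it was at the start of the episode above 0.04 m) and not (distance of oil_bottle from where it was at the start of the episode above 0.04 m)); the arm keeps its last pose, push and grip.
It fails at once if the screwdriver, the nut driver or the oil bottle is moved more than 40 mm (distance of any of screwdriver, nut_driver, oil_bottle from where it was at the start of the episode above 0.04 m).
It also fails if it takes over 64 s, if anything falls off the work surface, if the arm or the gripper's body presses on something with over 40 N, if the wrist force passes 120 N, or if a joint passes its speed limit or range.

## Robot

A 6-joint arm with a two-finger parallel gripper is mounted at the origin on the work surface. World frame = base frame: x ahead of the robot, y to its left, z up, the work surface at z = 0. Lengths are in m, angles in rad, forces in N, time in s.
With the tool pointing down it reaches from about 0.3 to 0.875 m from the base axis. Payload 6.4 kg.
Tool frame: the origin (TCP) lies midway between the tips of the shut fingers; the grasp point (between the pads) lies 19 mm behind it (arm.hold_point_z is the z of the grasp point in the tool frame, in m); z points along the fingers, y is the line along which they close (so a half turn about z gives the same grasp; the last joint's range is limited). The gripper opens to 85 mm and grips with 20 to 120 N. Pads are 22 mm wide; open, the fingers measure 114 mm over their backs; the gripper's body (76 mm by 85 mm) begins 54 mm behind the grasp point. The pads swing forward as they close: fully open they stand 13 mm farther back than shut.
Start: joints at [-1.412, 0.181, 1.607, -0, 1.354, -0.206], TCP at [0.205, -0.537, 0.192] pointing down, gripper open.
Joint ranges: [-2.99, 2.99], [-0.89, 2.07], [0.3, 2.58], [-1.14, 4.28], [0, 2.63], [-3.12, 3.12]. Speed limits (rad/s): [2.57, 2.57, 3.01, 3.14, 3.14, 3.14].

## Interface

Orientations are given as a rotation vector (axis times angle).
In Python, from plant import arm gives the robot as it stands.
- The arm moves only by the tool apply_moves, never from a script. Its argument "series" is one flat list of numbers, 4 for each row, row after row: the shift along the tool's x, y, z scaled (see below), then the turn about the tool's z scaled (see below). A call has 1 to 20 rows; each row is the pose to reach, as a shift and turn from the pose commanded when the call began, along the tool's axes at that moment; what a row does not reach only later rows make up. The controller multiplies each number of a shift by 100 mm and each number of a turn by 90 degrees. A row lasts 1/8 s, in which the tool goes at most 62.5 mm and 10.7 degrees, less where a joint would pass 70% of its speed; a pose out of reach is approached as far as the arm can. A call with a number of a shift or a turn outside -1 to 1 is refused whole. A call with a gripper value outside its range is refused whole. "grip" is the opening, from 0 (shut) to 1 (fully open), set as the call begins (left out, the last holds). The fingers move at their own pace and stop on an object; "force" is the grip in N (left out, the last holds). Time passes only in rows, so rows that repeat a pose let the fingers close. It gives the time, the measured TCP pose, the force, the opening and the grip force at its end, in the units of the state.
- arm.get_obs(): the state, without advancing time (a new reading comes with each control period).
- arm.read_camera(name): name is "scene" or "top" or "wrist"; returns a dict with "img" (384x512x3 uint8, red, green, blue), "K" (3x3 intrinsics, pixels), "position" and "attitude" of the camera in the world. Camera axes: x right, y down, z forward; pixel columns grow to the right and rows downward; lengths in m; the calibration is good to about 2 mm. A picture is of the moment at which its call begins. There is no depth.
- arm.close_job(): hands the job in; it is judged then, once.
The state is a dict: "time_s": time; "qpos": joint angles; "dq": joint speeds; "tau": joint torques, N m; "tcp_pos": TCP position; "tool_rot": TCP orientation; "force": force on the tool from outside, world axes, zero at the start; "torque": the same for the moment, N m; "grip_width": finger opening in m; "finger_force": force on a finger pad.
Only numpy, scipy, OpenCV 4.12 (cv2) and the standard library are available. Lean on these libraries where they do the work, as an engineer would, in place of code of your own. Each camera call takes 0.05 s, during which the arm holds its last target. There are 200 camera calls.

## Working session

There is one attempt and no reset: what is moved stays moved. The work goes in short steps, Python scripts to look and compute and a tool call to move; the robot and the scene stay as the last step left them, time stands still between calls to the robot, and variables do not carry over. Pictures are saved under pics/ and viewed, at most 10 in all, crops included, and the job is handed in when it is done.

Besides the shell and the picture viewer there is one more tool, called as name(argument=value, ...) on one line, values as JSON. apply_moves: Moves the arm, as the interface text tells. Shifts and turns lie within -1 to 1; 1 stands for 100 mm of shift or 90 degrees of turn. Its arguments: {"type":"object","properties":{"series":{"type":"array","items":{"type":"number","minimum":-1,"maximum":1}},"grip":{"type":"number"},"force":{"type":"number"}},"required":["series"]}

```bash
mkdir -p pics
cat > h.py <<'E'
import numpy as np, cv2
from scipy.spatial.transform import Rotation as R
from plant import arm
def att(a):
    a=np.array(a,float)
    return a if a.shape==(3,3) else R.from_rotvec(a).as_matrix() if a.size==3 else R.from_quat(a).as_matrix()
def ray(c,u,v):
    d=att(c['attitude'])@np.linalg.inv(c['K'])@np.array([u,v,1.]); return np.array(c['position'],float),d/np.linalg.norm(d)
def onz(c,u,v,z):
    p,d=ray(c,u,v); return p+d*(z-p[2])/d[2]
def proj(c,P):
    q=c['K']@(att(c['attitude']).T@(np.array(P,float)-c['position'])); return q[:2]/q[2]
def tri(rays):
    A=0;b=0
    for p,d in rays:
        M=np.eye(3)-np.outer(d,d);A=A+M;b=b+M@p
    return np.linalg.solve(A,b)
def cam(n,save=None):
    c=arm.read_camera(n)
    if save: cv2.imwrite(save,c['img'][...,::-1]); np.savez(save[:-3]+'npz',**{k:np.array(c[k]) for k in('img','K','position','attitude')})
    return c
def load(f): return dict(np.load(f))
E
python3 - <<'E'
from h import *
a=cam('top','pics/top.png');b=cam('scene','pics/scene.png');w=cam('wrist','pics/wrist.png')
for c in(a,b,w): print(c['position'],c['attitude'],c['K'][0,0])
print(arm.get_obs(), arm.hold_point_z)
E
```

```text
[0.38890998 0.09385555 1.25115246] [-2.18768727  2.12014674 -0.16688066] 481.8380548446373
[1.05279699 0.66778178 0.74268225] [-0.87335367 -2.46223577  1.13778611] 483.55634745254235
[ 0.27900083 -0.50910519  0.37321581] [ 2.37027018 -1.63049663 -0.25711683] 301.1267251113806
{'time_s': 0.15, 'qpos': array([-1.41229598e+00,  1.81394441e-01,  1.60776069e+00, -1.37327985e-05,
        1.35383365e+00, -2.06261385e-01]), 'dq': array([-0.00154778, -0.00161871, -0.00431216,  0.0007012 , -0.00036316,
       -0.00074116]), 'tau': array([ 3.91081485e-04, -4.45267546e+01, -3.51694357e+01, -3.12328539e-04,
        5.88173643e-03,  3.21802293e-05]), 'tcp_pos': array([ 0.20507277, -0.53667216,  0.19148615]), 'tool_rot': array([-3.08811453e+00, -5.69546626e-01, -3.12953444e-05]), 'force': array([ 0.03617156, -0.4751594 , -0.75792355]), 'torque': array([ 0.01299465,  0.00371251, -0.07122809]), 'finger_force': 0.0, 'grip_width': 0.08533627441160059} -0.0187
```

View pics/top.png

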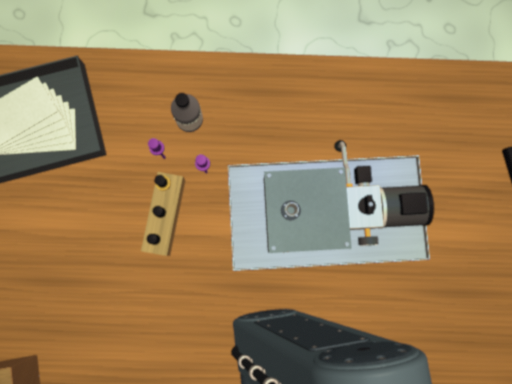

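View pics/scene.png

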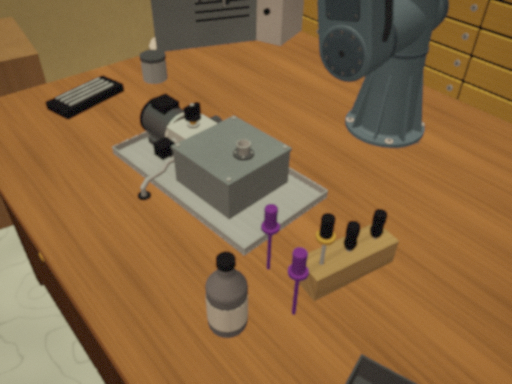

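Run:
```python
from h import *
a=load('pics/top.npz');b=load('pics/scene.npz')
def crop(c,x,y,w,h,W,H): return cv2.resize(c['img'][y:y+h,x:x+w,::-1],(W,H),interpolation=cv2.INTER_CUBIC)
m=np.vstack([np.hstack([crop(b,300,200,100,75,400,300),crop(a,135,165,60,45,400,300)]),np.hstack([crop(b,210,130,60,45,400,300),crop(a,340,180,60,45,400,300)])])
cv2.imwrite('pics/m1.png',m)
for n,u,v,z in(('dip',161,181,.17),('neck',291,210,.145),('knob',367,204,.16)): print(n,onz(a,u,v,z),proj(b,onz(a,u,v,z)))
```

```text
dip [0.55463337 0.28211307 0.17      ] [328.36774714 217.35356424]
neck [ 0.50058314 -0.01635887  0.145     ] [244.79334431 142.327781  ]
knob [ 0.51836426 -0.18852913  0.16      ] [193.13976207 107.39421487]
```

View pics/m1.png

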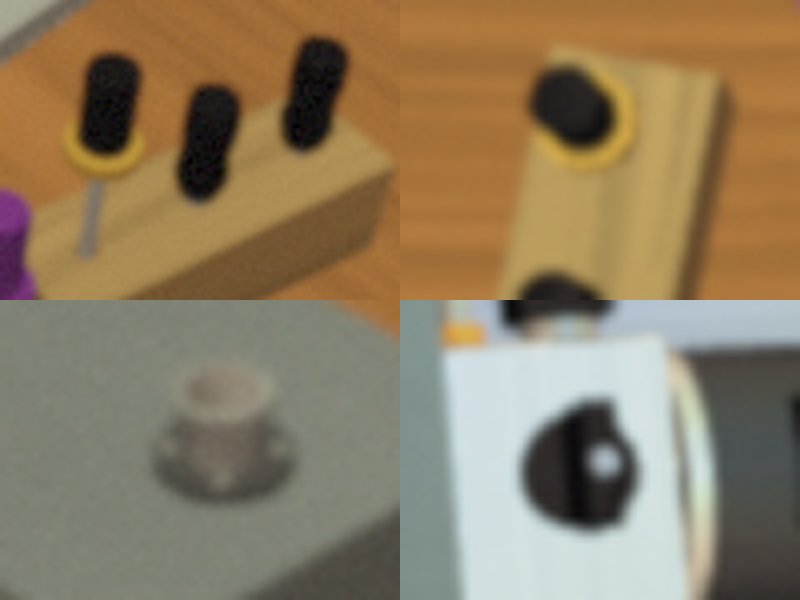

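apply_moves(series=[0.4,-0.2,-0.35,0,0.8,-0.4,-0.7,0])

```text
time_s: 0.4
tcp_pos: [0.2657, -0.4701, 0.262]
tool_rot: [-3.088, -0.567, 0.0]
force: [1.2, 0.7, -0.8]
grip_width: 0.0852
finger_force: 0.0
```

apply_moves(series=[0.4,-0.2,0,0,0.8,-0.4,0,0])

```text
time_s: 0.65
tcp_pos: [0.327, -0.4044, 0.2626]
tool_rot: [3.089, 0.569, 0.001]
force: [1.3, -0.1, -0.8]
grip_width: 0.0854
finger_force: 0.0
```

apply_moves(series=[0.4,-0.2,0,0,0.8,-0.4,0,0])

```text
time_s: 0.9
tcp_pos: [0.3873, -0.3381, 0.262]
tool_rot: [-3.089, -0.57, 0.0]
force: [0.7, 0.1, 0.5]
grip_width: 0.0855
finger_force: 0.0
```

apply_moves(series=[0.4,-0.2,0,0,0.8,-0.4,0,0,0.8,-0.4,0,0,0.8,-0.4,0,0])

```text
time_s: 1.4
tcp_pos: [0.4467, -0.2736, 0.2619]
tool_rot: [-3.089, -0.571, 0.001]
force: [-0.3, 0.2, 0.1]
grip_width: 0.0854
finger_force: 0.0
```

Run:
```python
from h import *
c=cam('wrist','pics/w1.png')
o=arm.get_obs();print(o['time_s'],o['tcp_pos'],o['tool_rot'],c['position'],att(c['attitude'])[:,2])
for P in((.518,-.188,.16),(.50,-.016,.145)):print(proj(c,P))
```

```text
1.45 [ 0.44647252 -0.27407645  0.26197422] [-3.08956887e+00 -5.69056285e-01  8.80213072e-04] [ 0.52071545 -0.24580745  0.44368738] [-0.28554293 -0.10834113 -0.95222237]
[195.56484967  70.26012291]
[ 6.25059244 17.02947672]
```

View pics/w1.png

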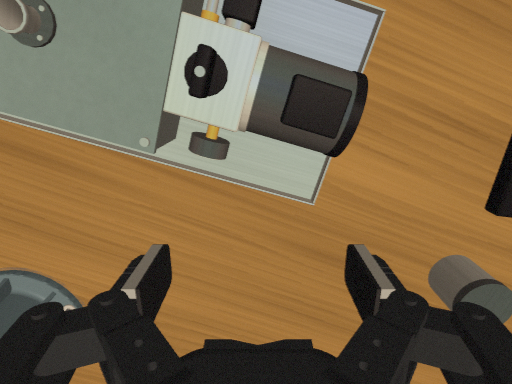

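```bash
cat > t.py <<'E'
from h import *
a=load('pics/top.npz');b=load('pics/scene.npz');w=load('pics/w1.npz')
def T(n,*o):
    rs=[ray(c,u,v) for c,u,v in o];P=tri(rs);print(n,P.round(4),[round(float(np.linalg.norm(np.cross(P-p,d)))*1e3,1) for p,d in rs]);return P
E
python3 - <<'E'
from t import *
T('knobdot',(a,370.4,204),(w,200,71))
T('neck',(a,291,210),(b,243.6,142.75))
T('diptop',(a,159.7,179.3),(b,328.2,215.7))
T('collar',(a,162.5,182.2),(b,326,236.7))
g=w['img'].astype(int).max(2)
m=((g<45)*255).astype(np.uint8);m[:35]=0;m[110:]=0;m[:,:180]=0;m[:,232:]=0
k,l,s,ce=cv2.connectedComponentsWithStats(m);i=1+s[1:,4].argmax();print(s[i],ce[i])
p,q=onz(w,206,46,.166),onz(w,195,97,.166);d=p-q;print(p,q,(p+q)/2,np.linalg.norm(d),np.degrees(np.arctan2(d[1],d[0])))
# tray long edge direction from wrist at z .022, block edge
for u in((0,115),(312,201),(383,12)):print(onz(w,*u,.022))
v=cv2.resize(w['img'][30:115,160:260,::-1],(600,510),interpolation=cv2.INTER_CUBIC);cv2.imwrite('pics/k.png',v)
E
```

```text
knobdot [ 0.5182 -0.1937  0.1691] [0.7, 0.7]
neck [ 0.5016 -0.0174  0.1435] [1.2, 1.2]
diptop [0.5575 0.2838 0.1768] [0.3, 0.3]
collar [0.5582 0.286  0.1278] [0.2, 0.2]
[ 185   44   42   54 1501] [205.35642905  72.66222518]
[ 0.539395   -0.19173152  0.166     ] [ 0.4968276  -0.19533619  0.166     ] [ 0.5181113  -0.19353386  0.166     ] 0.04271975006081337 4.84033813118008
[0.36668664 0.07242959 0.022     ]
[ 0.40498317 -0.37624439  0.022     ]
[ 0.66397288 -0.3564111   0.022     ]
```

View pics/k.png

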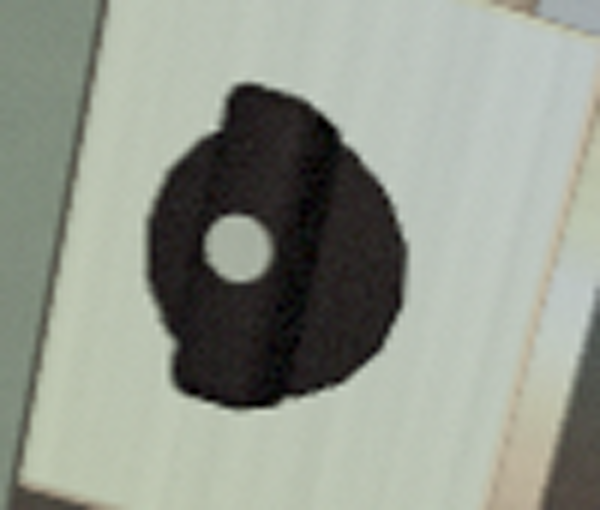

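apply_moves(series=[0.45,-0.25,0.2,0.09,0.9,-0.45,0.4,0.178,0.955,-0.495,0.5,0.178,0.955,-0.495,0.5,0.178,0.955,-0.495,0.5,0.178], grip=0.45)

```text
time_s: 2.08
tcp_pos: [0.5181, -0.1948, 0.2129]
tool_rot: [3.138, 0.132, 0.001]
force: [-0.5, -0.3, -0.1]
grip_width: 0.0385
finger_force: 0.0
```

Run:
```python
from h import *
o=arm.get_obs();print(o['tcp_pos'],o['grip_width'],o['qpos'][5]);M=att(o['tool_rot'])
print(np.degrees(np.arctan2(M[1,0],M[0,0])), M.T@(np.array([.5182,-.1937,.14])-o['tcp_pos'])*10)
```

```text
[ 0.51814683 -0.19481171  0.21290146] 0.038501954211691364 0.9130799962110744
4.816363547999801 [ 0.00110801 -0.01176081  0.72900388]
```

apply_moves(series=[0,-0.01,0.4,0,0,-0.01,0.73,0,0,-0.01,0.73,0,0,-0.01,0.73,0])

```text
time_s: 2.58
tcp_pos: [0.5192, -0.1936, 0.1411]
tool_rot: [3.137, 0.132, 0.003]
force: [1.0, -0.8, -0.2]
grip_width: 0.0384
finger_force: 0.0
```

apply_moves(series=[0,0,0,0,0,0,0,0,0,0,0,0,0,0,0,0,0,0,0,0], grip=0, force=40)

```text
time_s: 3.2
tcp_pos: [0.5185, -0.1922, 0.1392]
tool_rot: [-3.139, -0.134, 0.0]
force: [0.7, 0.3, 0.2]
grip_width: -0.0001
finger_force: 0.0
```

apply_moves(series=[0,0,0,0.11,0,0,0,0.22,0,0,0,0.33,0,0,0,0.44,0,0,0,0.55,0,0,0,0.66,0,0,0,0.75,0,0,0,0.78,0,0,0,0.78,0,0,0,0.78,0,0,0,0.78])

```text
time_s: 4.58
tcp_pos: [0.5185, -0.1922, 0.1392]
tool_rot: [2.645, -1.695, -0.0]
force: [0.0, -0.3, -0.1]
grip_width: -0.0
finger_force: 0.0
```

Run:
```python
from h import *
cam('wrist','pics/w2.png')
o=arm.get_obs();print(o['tcp_pos'],o['grip_width'],o['qpos'][5],o['torque']);M=att(o['tool_rot'])
print(np.degrees(np.arctan2(M[1,0],M[0,0])))
```

```text
[ 0.51848695 -0.19222202  0.13916976] 0.0004376043709143694 2.1406747073071553 [-0.04751952 -0.00689278  0.00355556]
-65.29489219529866
```

View pics/w2.png

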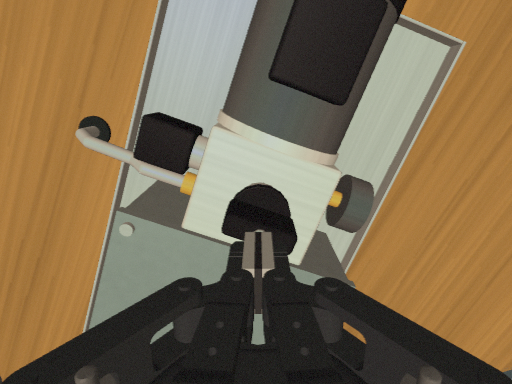

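Run:
```python
from t import *
c=load('pics/w2.npz')
o=arm.get_obs()
print('tcp',proj(c,o['tcp_pos']))
for z in(.12,.137,.166):print(z,proj(c,(.5182,-.1937,z)))
print(onz(c,260,232,.166),onz(c,260,232,.139))
v=cv2.resize(c['img'][170:290,190:330,::-1],(700,600),interpolation=cv2.INTER_CUBIC);cv2.imwrite('pics/k2.png',v)
```

```text
tcp [258.85417898 217.9470622 ]
0.12 [260.02758198 205.64441311]
0.137 [260.17997847 214.92937222]
0.166 [260.50638967 234.81640946]
[ 0.51920422 -0.19518102  0.166     ] [ 0.51350364 -0.18326041  0.139     ]
```

View pics/k2.png

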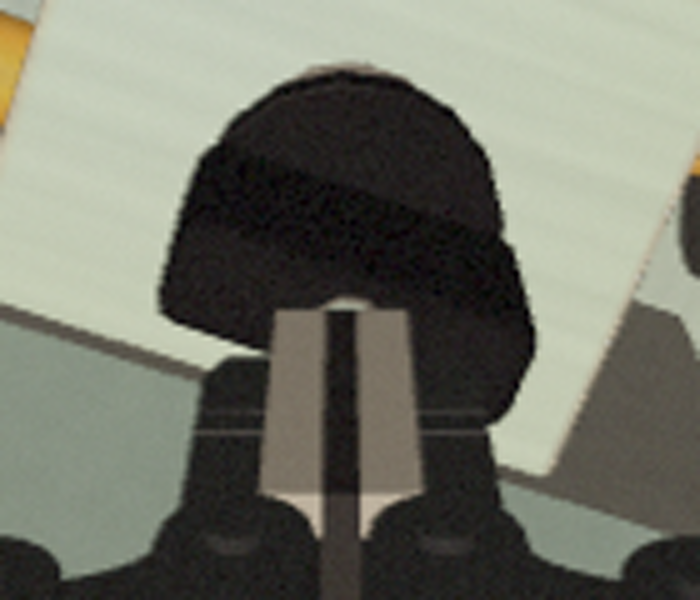

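Run:
```python
from t import *
c=cam('scene','pics/s2.png');d=cam('top','pics/t2.png')
o=arm.get_obs();t=o['tcp_pos'];print('tcp',t,proj(c,t),proj(d,t),[proj(c,(.5182,-.1937,z)).round(1) for z in(.12,.137,.166)])
x,y=150,70
v=cv2.resize(c['img'][y:y+75,x:x+100,::-1],(800,600),interpolation=cv2.INTER_CUBIC)
p=(proj(c,t)-[x,y])*8;cv2.circle(v,tuple(int(i) for i in p),5,(0,0,255),1)
for z in(.12,.137,.166):
    p=(proj(c,(.5182,-.1937,z))-[x,y])*8;cv2.circle(v,tuple(int(i) for i in p),5,(0,255,0),1)
cv2.imwrite('pics/s2c.png',v)
```

```text
tcp [ 0.51849572 -0.19223241  0.13918942] [192.80138055 114.44011642] [366.28426009 204.97461543] [array([193.1, 121. ]), array([192.6, 114.9]), array([191.8, 104.3])]
```

View pics/s2c.png

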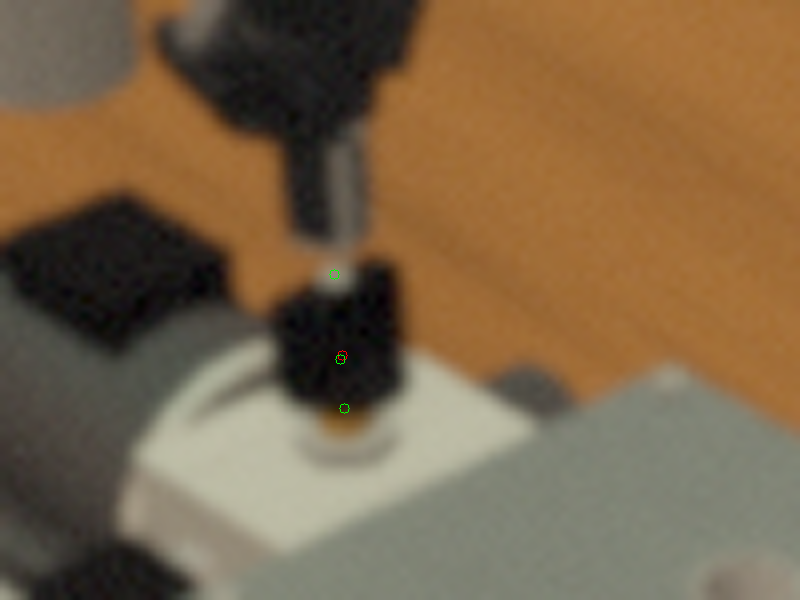

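Run:
```python
from t import *
c=load('pics/s2.npz');w=load('pics/w2.npz')
P=T('tip',(c,192.8,100.4),(w,258.5,232))
o=arm.get_obs();M=att(o['tool_rot']);print(M.T@(P-o['tcp_pos']),np.array(o['tcp_pos']))
# start picture tips: open fingers in w1
w1=load('pics/w1.npz')
for f,p in(('pics/w1.npz',((158,247),(358,247))),):
  for u in p:
    for z in(.262,.275,.30,.31):print(u,z,onz(w1,*u,z))
```

```text
tip [ 0.5176 -0.196   0.173 ] [4.0, 4.0]
[ 0.003043    0.00240363 -0.0338364 ] [ 0.51849572 -0.19223241  0.13918942]
(158, 247) 0.262 [ 0.4033219 -0.2183731  0.262    ]
(158, 247) 0.275 [ 0.41172158 -0.22033607  0.275     ]
(158, 247) 0.3 [ 0.42787481 -0.22411101  0.3       ]
(158, 247) 0.31 [ 0.43433611 -0.22562098  0.31      ]
(358, 247) 0.262 [ 0.45174903 -0.3445415   0.262     ]
(358, 247) 0.275 [ 0.45668368 -0.33747693  0.275     ]
(358, 247) 0.3 [ 0.46617339 -0.32389123  0.3       ]
(358, 247) 0.31 [ 0.46996928 -0.31845695  0.31      ]
```

apply_moves(series=[0,0,-0.1,-0.1,0,0,-0.1,-0.2,0,0,-0.1,-0.3,0,0,-0.1,-0.4,0,0,-0.1,-0.5,0,0,-0.1,-0.6,0,0,-0.1,-0.7,0.012,0.009,-0.1,-0.78,0.012,0.009,0,-0.78,0.012,0.009,0.15,-0.78,0.012,0.009,0.31,-0.78,0.012,0.009,0.31,-0.78], grip=0.45)

```text
time_s: 6.22
tcp_pos: [0.5167, -0.1927, 0.1057]
tool_rot: [-3.136, -0.133, 0.006]
force: [-0.7, -0.7, -0.1]
grip_width: 0.0384
finger_force: 0.0
```

apply_moves(series=[0,0,0,0,0,0,0,0,0,0,0,0,0,0,0,0], grip=0, force=40)

```text
time_s: 6.72
tcp_pos: [0.5183, -0.1928, 0.1087]
tool_rot: [-3.138, -0.134, -0.001]
force: [0.6, 4.1, 2.0]
grip_width: 0.0129
finger_force: 40.6
```

apply_moves(series=[0,0,0,0.11,0,0,0,0.22,0,0,0,0.33,0,0,0,0.44,0,0,0,0.55,0,0,0,0.66,0,0,0,0.74,0,0,0,0.78,0,0,0,0.78,0,0,0,0.78,0,0,0,0.78])

```text
time_s: 8.1
tcp_pos: [0.518, -0.1932, 0.1087]
tool_rot: [2.647, -1.692, -0.001]
force: [-3.1, 5.0, 3.8]
grip_width: 0.0129
finger_force: 42.5
```

Run:
```python
from h import *
c=cam('wrist','pics/w3.png')
o=arm.get_obs();print(o['time_s'],o['tcp_pos'],o['grip_width'],o['torque'],o['force'],o['finger_force']);M=att(o['tool_rot'])
print(np.degrees(np.arctan2(M[1,0],M[0,0])))
```

```text
8.15 [ 0.51797034 -0.19324984  0.10867574] 0.012697554356434361 [0.78686241 0.69264993 0.736092  ] [-3.72260483  4.60200732  5.22810371] 42.54274249076843
-65.15728480389663
```

apply_moves(series=[0,0,0,0,0,0,0,0,0,0,0,0,0,0,0,0,0,0,0,0,0,0,0,0,0,0,0,-0.11,0,0,0,-0.22,0,0,0,-0.33,0,0,0,-0.44,0,0,0,-0.55,0,0,0,-0.66,0,0,0,-0.74,0,0,0,-0.78,0,0,0,-0.78])

```text
time_s: 10.02
tcp_pos: [0.5184, -0.1928, 0.1086]
tool_rot: [-3.137, -0.136, -0.001]
force: [-1.9, 6.9, 4.2]
grip_width: 0.013
finger_force: 40.9
```

apply_moves(series=[0,0,0,0,0,0,0,0,0,0,0,0,0,0,-0.4,0,0,0,-0.8,0,0,0,-1,0,0,0,-1,0], grip=0.45)

```text
time_s: 10.9
tcp_pos: [0.5193, -0.1946, 0.2101]
tool_rot: [3.136, 0.134, 0.005]
force: [-0.8, -0.0, -0.5]
grip_width: 0.0383
finger_force: 0.0
```

Run:
```python
from h import *
c=cam('wrist','pics/w4.png')
o=arm.get_obs();t=np.array(o['tcp_pos']);print(o['time_s'],t,o['grip_width'],o['qpos']);M=att(o['tool_rot'])
print(np.degrees(np.arctan2(M[1,0],M[0,0])))
for P in((.518,-.194,.166),(.5016,-.0174,.1435),(.5575,.2838,.1768)):print(proj(c,P),M.T@(P-t)*10)
```

```text
10.95 [ 0.51842734 -0.19400459  0.20839277] 0.038340180924800654 [-5.72481672e-01  1.18193710e-01  1.64469113e+00 -8.54950285e-05
  1.37737093e+00  9.13192731e-01]
4.878090839352484
[256.65381934 198.20903644] [-0.00468079 -0.00078368  0.42392263]
[ 52.28503439 191.03231839] [-0.01813984 -1.77453101  0.64734207]
[-439.63790917   92.35241162] [ 0.79529846 -4.72779146  0.31255136]
```

apply_moves(series=[-0.01,-0.45,0,0,-0.02,-0.88,0,0])

```text
time_s: 11.2
tcp_pos: [0.5075, -0.1051, 0.206]
tool_rot: [-3.137, -0.131, 0.004]
force: [0.3, 0.6, 0.5]
grip_width: 0.0382
finger_force: 0.0
```

apply_moves(series=[0,-0.45,0,0,0,-0.89,0,0,0,-0.89,0,0,0,-0.89,0,0])

```text
time_s: 11.7
tcp_pos: [0.5006, -0.0177, 0.2071]
tool_rot: [-3.139, -0.135, 0.003]
force: [-0.5, 0.0, 0.2]
grip_width: 0.0382
finger_force: 0.0
```

Run:
```python
from h import *
c=cam('wrist','pics/w5.png')
o=arm.get_obs();print(o['time_s'],o['tcp_pos'])
print(proj(c,(.5016,-.0174,.145)))
```

```text
11.75 [ 0.50081451 -0.01816913  0.20727064]
[257.50730527 188.3311491 ]
```

apply_moves(series=[0.1,-0.5,0,0,0.2,-1,0,0], grip=1)

```text
time_s: 12.0
tcp_pos: [0.5131, 0.0831, 0.2078]
tool_rot: [3.139, 0.127, -0.0]
force: [0.0, -0.7, 0.1]
grip_width: 0.073
finger_force: 0.0
```

apply_moves(series=[0.1,-0.5,0,0,0.2,-1,0,0])

```text
time_s: 12.25
tcp_pos: [0.5247, 0.1853, 0.2077]
tool_rot: [3.139, 0.13, -0.0]
force: [1.0, -0.8, -0.3]
grip_width: 0.0855
finger_force: 0.0
```

apply_moves(series=[0.15,-0.45,0,0,0.3,-0.85,0,0,0.3,-0.85,0,0,0.3,-0.85,0,0])

```text
time_s: 12.75
tcp_pos: [0.5468, 0.2711, 0.2074]
tool_rot: [3.138, 0.132, -0.002]
force: [-0.2, -0.0, -0.5]
grip_width: 0.0855
finger_force: 0.0
```

Run:
```python
from h import *
c=cam('wrist','pics/w6.png')
o=arm.get_obs();print(o['time_s'],o['tcp_pos'])
for z in(.128,.177):print(proj(c,(.557,.284,z)))
n=load('pics/w5.npz')
v=np.hstack([cv2.resize(n['img'][130:250,180:340,::-1],(400,300),interpolation=cv2.INTER_CUBIC),cv2.resize(c['img'][130:250,180:340,::-1],(400,300),interpolation=cv2.INTER_CUBIC)])
cv2.imwrite('pics/nd.png',v)
```

```text
12.8 [0.54683855 0.27085382 0.20762487]
[244.31158426 171.54425257]
[241.47450953 188.27725749]
```

View pics/nd.png

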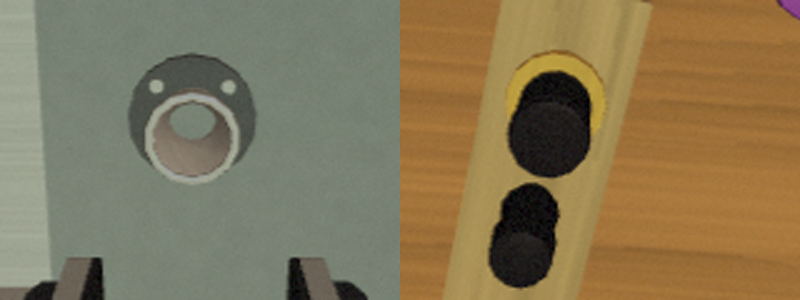

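Run:
```python
from t import *
w5=load('pics/w5.npz');w6=load('pics/w6.npz')
def blob(c,f,x0,y0,x1,y1):
    m=np.zeros(c['img'].shape[:2],np.uint8);m[y0:y1,x0:x1]=f(cv2.cvtColor(c['img'],cv2.COLOR_RGB2HSV)[y0:y1,x0:x1].astype(int))*255;return m
T('neck',(a,291,210),(b,243.6,142.75),(w5,257.2,185.6))
print('neck w5@.145',onz(w5,257.2,185.6,.145))
P=T('diptop',(a,159.7,179.3),(b,328.2,215.7),(w6,239.6,185.6))
Q=T('collar',(a,162.5,182.2),(b,326,236.7),(w6,242.4,169.6))
print('top@.177',onz(w6,239.6,185.6,.177),'col@.132',onz(w6,242.4,169.6,.132))
o=arm.get_obs();M=att(o['tool_rot']);G=.6*P+.4*Q;print(M.T@(G-o['tcp_pos'])*10)
```

```text
neck [ 0.5023 -0.0172  0.1434] [1.6, 1.0, 1.2]
neck w5@.145 [ 0.50400039 -0.01693153  0.145     ]
diptop [0.5581 0.2845 0.1769] [0.9, 0.7, 1.3]
collar [0.5583 0.2859 0.1277] [0.1, 0.4, 0.2]
top@.177 [0.55895216 0.28551874 0.177     ] col@.132 [0.55967129 0.28570273 0.132     ]
[ 0.12563272 -0.13264468  0.50396458]
```

apply_moves(series=[0.12,-0.137,0,0,0.12,-0.137,0.4,0,0.12,-0.137,0.7,0,0.12,-0.137,0.7,0])

```text
time_s: 13.3
tcp_pos: [0.5556, 0.285, 0.1354]
tool_rot: [3.137, 0.131, -0.009]
force: [0.3, 0.3, -0.5]
grip_width: 0.0853
finger_force: 0.0
```

apply_moves(series=[0,0,0.2,0,0,0,0.34,0,0,0,0.34,0])

```text
time_s: 13.68
tcp_pos: [0.5565, 0.2867, 0.1029]
tool_rot: [3.138, 0.134, -0.004]
force: [-0.1, 0.2, 0.1]
grip_width: 0.0854
finger_force: 0.0
```

apply_moves(series=[0,0,0,0,0,0,0,0,0,0,0,0,0,0,0,0,0,0,0,0], grip=0, force=50)

```text
time_s: 14.3
tcp_pos: [0.5578, 0.2872, 0.1048]
tool_rot: [-3.139, -0.134, -0.002]
force: [-0.2, -0.4, 3.6]
grip_width: 0.0236
finger_force: 49.1
```

Run:
```python
from h import *
c=cam('wrist','pics/w7.png')
o=arm.get_obs();print(o['time_s'],o['tcp_pos'],o['grip_width'],o['force'],o['torque'])
```

```text
14.35 [0.55785082 0.28715551 0.10483281] 0.023741053482352198 [-0.34962954 -0.34396767  2.9084631 ] [-0.17847732  0.0319753   0.01198526]
```

apply_moves(series=[0,0,-0.2,0,0,0,-0.55,0,0,0,-0.9,0])

```text
time_s: 14.72
tcp_pos: [0.5571, 0.2871, 0.1959]
tool_rot: [-3.139, -0.134, 0.001]
force: [0.4, -0.0, -0.4]
grip_width: 0.0237
finger_force: 49.2
```

apply_moves(series=[0,0,-0.4,0,0,0,-0.8,0,0,0,-0.8,0,0,0,-0.8,0])

```text
time_s: 15.22
tcp_pos: [0.5569, 0.287, 0.2738]
tool_rot: [3.139, 0.134, -0.001]
force: [-0.4, -0.3, -1.4]
grip_width: 0.0236
finger_force: 49.2
```

```bash
cat > rod.py <<'E'
from h import *
import sys
def rod(name,c,G,dz):
    # rows of low-saturation pixels around the predicted rod
    hsv=cv2.cvtColor(c['img'],cv2.COLOR_RGB2HSV).astype(int)
    for d in dz:
        u,v=proj(c,G+np.array([0,0,-d])).round().astype(int)
        print(name,d,(u,v),[tuple(x) for x in hsv[v,u-9:u+10,1:][::1]] if 0<=v<384 and 12<u<500 else 'out')
E
python3 - <<'E'
from rod import *
o=arm.get_obs();t=np.array(o['tcp_pos']);print(o['time_s'],t,o['grip_width'],o['force'],o['torque'])
G=np.array([t[0],t[1],t[2]+.0492]) # grip centre (z .154 when tcp .1048)
w=cam('wrist','pics/w8.png');s=cam('scene','pics/s8.png');p=cam('top','pics/t8.png')
for n,c in(('w',w),('s',s),('t',p)):print(n,[proj(c,G-[0,0,d]).round(1) for d in(-.022,.026,.03,.142)])
rod('s',s,G,(.05,.08,.11,.138,.15))
E
```

```text
15.225 [0.55687401 0.28699618 0.27376182] 0.023568643822311018 [-0.44995422 -0.34851658 -1.43546889] [ 0.0333513  -0.02328975 -0.01437703]
w [array([257.4, 285.2]), array([257.6, 234.7]), array([257.6, 231.7]), array([257.8, 179.5])]
s [array([343. , 134.1]), array([338.9, 160. ]), array([338.6, 162.1]), array([330.3, 214.8])]
t [array([143.3, 165.4]), array([148.1, 169.9]), array([148.5, 170.2]), array([158.1, 179.2])]
s 0.05 (np.int64(337), np.int64(172)) [(np.int64(169), np.int64(166)), (np.int64(162), np.int64(168)), (np.int64(161), np.int64(168)), (np.int64(166), np.int64(166)), (np.int64(154), np.int64(164)), (np.int64(127), np.int64(155)), (np.int64(85), np.int64(144)), (np.int64(57), np.int64(135)), (np.int64(53), np.int64(131)), (np.int64(58), np.int64(132)), (np.int64(95), np.int64(139)), (np.int64(135), np.int64(155)), (np.int64(157), np.int64(167)), (np.int64(164), np.int64(170)), (np.int64(166), np.int64(171)), (np.int64(165), np.int64(170)), (np.int64(163), np.int64(171)), (np.int64(167), np.int64(169)), (np.int64(167), np.int64(169))]
s 0.08 (np.int64(335), np.int64(18
[... 1841 characters left out ...]
165), np.int64(164)), (np.int64(161), np.int64(166))]
s 0.15 (np.int64(330), np.int64(218)) [(np.int64(169), np.int64(169)), (np.int64(163), np.int64(171)), (np.int64(164), np.int64(171)), (np.int64(171), np.int64(170)), (np.int64(160), np.int64(171)), (np.int64(160), np.int64(172)), (np.int64(159), np.int64(172)), (np.int64(164), np.int64(170)), (np.int64(164), np.int64(171)), (np.int64(167), np.int64(169)), (np.int64(168), np.int64(170)), (np.int64(163), np.int64(172)), (np.int64(162), np.int64(173)), (np.int64(167), np.int64(173)), (np.int64(165), np.int64(173)), (np.int64(168), np.int64(172)), (np.int64(164), np.int64(174)), (np.int64(162), np.int64(172)), (np.int64(167), np.int64(169))]
```

Run:
```python
from rod import *
def cen(c,pts,r=10):
    s=cv2.cvtColor(c['img'],cv2.COLOR_RGB2HSV)[...,1].astype(float)
    for u,v in pts:
        u0=int(u)-r;row=s[int(v),u0:u0+2*r+1];k=np.clip(np.median(row)-25-row,0,None);print((u,v),'centre',round(float(u0+(k*np.arange(2*r+1)).sum()/max(k.sum(),1e-9)),2),row.astype(int)[::2])
w=load('pics/w8.npz');p=load('pics/t8.npz')
cen(w,[(257.7,r) for r in(175,180,183,186,190,196,202,208)])
o=arm.get_obs();M=att(o['tool_rot']);t=np.array(o['tcp_pos'])
print(M.T@(t+[-.0555,-.3035,0]-t)*10, M[:,0],M[:,1])
```

```text
(257.7, 175) centre 247.0 [116 123 119 126 125 124 108 121 120 120 120]
(257.7, 180) centre 258.25 [119 120 122 121  71  49  51  52 121 118 121]
(257.7, 183) centre 258.43 [122 124 125 125  49  52  52  48 107 121 120]
(257.7, 186) centre 258.53 [123 123 123 127  48  33   8  48 107 121 120]
(257.7, 190) centre 258.04 [122 125 124 121  51  48  50  50  90 125 118]
(257.7, 196) centre 247.0 [ 43  98  85  59  54  47  50  51  89 120 121]
(257.7, 202) centre 250.07 [ 21  21 128  55  50  55  51  51  71 120 122]
(257.7, 208) centre 247.0 [185 176 181 179 167 162 165 173 178 186 183]
[-0.81118856  2.97677731  0.00446756] [ 0.99636917  0.08507535 -0.00326673] [ 8.50777725e-02 -9.96374126e-01  6.10593708e-04]
```

apply_moves(series=[-0.13,0.5,0,0,-0.268,0.99,0,0])

```text
time_s: 15.62
tcp_pos: [0.5381, 0.1853, 0.2725]
tool_rot: [3.138, 0.136, -0.004]
force: [0.9, -1.5, -1.1]
grip_width: 0.0238
finger_force: 49.4
```

apply_moves(series=[-0.13,0.5,0,0,-0.268,0.99,0,0])

```text
time_s: 15.88
tcp_pos: [0.5198, 0.0838, 0.273]
tool_rot: [-3.139, -0.134, 0.003]
force: [0.2, -0.8, -0.5]
grip_width: 0.0234
finger_force: 49.4
```

apply_moves(series=[-0.13,0.5,0,0,-0.268,0.99,0,0,-0.268,0.99,0,0,-0.268,0.99,0,0,-0.268,0.99,0,0])

```text
time_s: 16.5
tcp_pos: [0.5025, -0.0145, 0.2738]
tool_rot: [-3.138, -0.136, 0.001]
force: [0.3, 0.0, -1.0]
grip_width: 0.0235
finger_force: 49.5
```

Run:
```python
from t import *
o=arm.get_obs();t=np.array(o['tcp_pos']);print(o['time_s'],t,o['grip_width'])
w=cam('wrist','pics/w9.png');s=cam('scene','pics/s9.png')
tip=[t[0],t[1],t[2]+.0492-.142];print(tip,proj(w,tip),proj(s,tip),proj(w,(.502,-.016,.145)),proj(s,(.502,-.016,.145)))
v=np.hstack([cv2.resize(w['img'][130:250,180:340,::-1],(400,300),interpolation=cv2.INTER_CUBIC),cv2.resize(s['img'][100:160,205:285,::-1],(400,300),interpolation=cv2.INTER_CUBIC)])
cv2.imwrite('pics/tip.png',v)
```

```text
16.5 [ 0.50252543 -0.01451609  0.27376753] 0.023523601924794788
[np.float64(0.5025254313088567), np.float64(-0.01451609360547506), np.float64(0.1809675335809012)] [257.82406321 179.50007256] [244.66188488 129.01548129] [259.22172287 170.713769  ] [244.39101828 142.62882362]
```

View pics/tip.png

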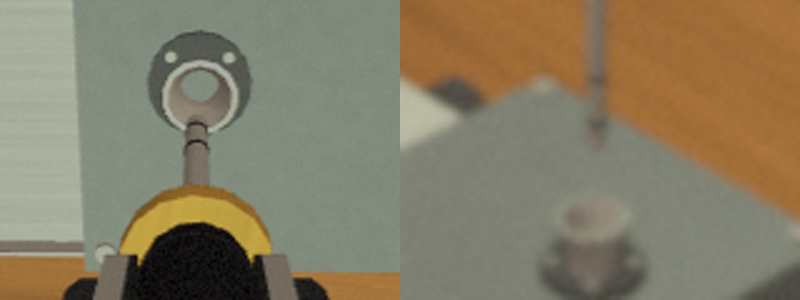

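Run:
```python
from t import *
w=load('pics/w9.npz');s=load('pics/s9.npz')
N=T('neck',(w,260,168.8),(s,243.8,143.4));P=T('tip',(w,258.4,179.6),(s,244.4,129.4))
print(onz(w,260,168.8,.145)-onz(w,258.4,179.6,.181),onz(s,243.8,143.4,.145)-onz(s,244.4,129.4,.181))
M=att(arm.get_obs()['tool_rot']);print(M.T@(N-P)*10)
```

```text
neck [ 0.5035 -0.0166  0.1432] [0.2, 0.2]
tip [ 0.5023 -0.0152  0.1797] [0.3, 0.3]
[ 0.00167216 -0.00156884 -0.036     ] [ 0.00093088 -0.000836   -0.036     ]
[0.01059039 0.01442664 0.36411062]
```

apply_moves(series=[0.011,0.012,0.15,0,0.011,0.012,0.3,0,0.011,0.012,0.42,0,0.011,0.012,0.54,0,0.011,0.012,0.65,0,0.011,0.012,0.65,0])

```text
time_s: 17.35
tcp_pos: [0.5031, -0.0167, 0.2081]
tool_rot: [-3.138, -0.134, 0.003]
force: [-0.4, 0.0, -0.4]
grip_width: 0.0237
finger_force: 49.5
```

apply_moves(series=[0,0,0.2,0,0,0,0.4,0,0,0,0.6,0,0,0,0.74,0,0,0,0.78,0,0,0,0.78,0])

```text
time_s: 18.1
tcp_pos: [0.504, -0.0169, 0.1315]
tool_rot: [3.139, 0.134, 0.001]
force: [0.1, 0.1, -0.7]
grip_width: 0.0238
finger_force: 49.5
```

apply_moves(series=[0,0,0.02,0,0,0,0.04,0,0,0,0.04,0])

```text
time_s: 18.48
tcp_pos: [0.5038, -0.0168, 0.1272]
tool_rot: [3.139, 0.134, 0.0]
force: [-0.3, -0.0, -0.7]
grip_width: 0.0236
finger_force: 49.5
```

apply_moves(series=[0,0,0.02,0,0,0,0.02,0])

```text
time_s: 18.73
tcp_pos: [0.5042, -0.0169, 0.1259]
tool_rot: [3.138, 0.134, 0.001]
force: [-1.6, -0.6, 4.6]
grip_width: 0.0236
finger_force: 50.0
```

apply_moves(series=[0,0,0.01,0,0,0,0.01,0,0,0,0.01,0,0,0,0.01,0])

```text
time_s: 19.23
tcp_pos: [0.5043, -0.0169, 0.1258]
tool_rot: [3.138, 0.134, 0.002]
force: [-3.9, 1.6, 11.5]
grip_width: 0.0235
finger_force: 51.0
```

apply_moves(series=[0,0,-0.2,0,0,0,-0.45,0,0,0,-0.7,0])

```text
time_s: 19.6
tcp_pos: [0.5035, -0.0167, 0.1945]
tool_rot: [-3.139, -0.134, 0.001]
force: [-0.4, -0.9, -0.8]
grip_width: 0.0237
finger_force: 49.5
```

apply_moves(series=[0,0,-0.3,0,0,0,-0.6,0,0,0,-0.6,0,0,0,-0.6,0,0,0,-0.6,0])

```text
time_s: 20.23
tcp_pos: [0.5029, -0.0166, 0.2524]
tool_rot: [-3.138, -0.134, 0.004]
force: [-0.1, -0.1, -1.1]
grip_width: 0.0237
finger_force: 49.5
```

apply_moves(series=[-0.15,0,0,0,-0.3,0,0,0,-0.3,0,0,0,-0.3,0,0.15,0,-0.3,0,0.37,0,-0.3,0,0.37,0,-0.3,0,0.37,0])

```text
time_s: 21.1
tcp_pos: [0.4741, -0.0194, 0.2173]
tool_rot: [-3.139, -0.134, -0.0]
force: [0.2, -0.4, -0.8]
grip_width: 0.024
finger_force: 49.5
```

apply_moves(series=[0.05,0,0,0,0.1,0,0,0,0.25,0,0.03,0,0.4,0,0.06,0,0.4,0,0.06,0], force=20)

```text
time_s: 21.72
tcp_pos: [0.5144, -0.0159, 0.2108]
tool_rot: [-3.139, -0.134, 0.001]
force: [-0.7, -1.1, -1.0]
grip_width: 0.0235
finger_force: 50.2
```

```bash
cat > tilt.py <<'E'
from h import *
def run():
    s=cam('scene');o=arm.get_obs();t=np.array(o['tcp_pos']);G=t+[0,0,.0492]
    print(o['time_s'],t,o['grip_width'],o['finger_force'],o['force'],o['torque'])
    h=cv2.cvtColor(s['img'],cv2.COLOR_RGB2HSV)
    u,v=proj(s,G).astype(int);m=cv2.inRange(h,(20,130,90),(35,255,255));mm=np.zeros_like(m);mm[max(v-40,0):v+40,u-40:u+40]=m[max(v-40,0):v+40,u-40:u+40]
    M=cv2.moments(mm,True);print('grip px',(u,v),'brass',M['m00'],M['m10']/max(M['m00'],1),M['m01']/max(M['m00'],1))
    X=att(o['tool_rot'])[:,0]
    for th in range(0,101,10):
        a=np.radians(th);print(th,proj(s,G+.034*(np.array([0,0,-1])*np.cos(a)-X*np.sin(a))).round(1),end=' ')
    print();return s
if __name__=='__main__': run()
E
python3 tilt.py
```

```text
21.775 [ 0.51411995 -0.01588882  0.21090273] 0.023576385858653064 50.17598748207092 [-0.36210945 -0.02219789 -1.12427015] [-0.09832988  0.14120351 -0.05577932]
grip px (np.int64(239), np.int64(97)) brass 82.0 242.28048780487805 107.82926829268293
0 [239.9 112.1] 10 [242.  110.8] 20 [244.  109.2] 30 [245.9 107.2] 40 [247.6 105. ] 50 [249.  102.5] 60 [250.2  99.9] 70 [251.1  97.2] 80 [251.7  94.4] 90 [251.9  91.8] 100 [251.7  89.3]
```

apply_moves(series=[0.14,0,0.06,0,0.28,0,0.135,0,0.4,0,0.23,0,0.51,0,0.33,0,0.6,0,0.45,0,0.68,0,0.57,0,0.68,0,0.57,0], force=20, grip=0)

```text
time_s: 22.65
tcp_pos: [0.5807, -0.0099, 0.1523]
tool_rot: [-3.138, -0.134, 0.005]
force: [-2.1, 0.6, -0.9]
grip_width: 0.0237
finger_force: 46.9
```

```bash
python3 tilt.py
```

```text
22.7 [ 0.58079313 -0.00989626  0.15297017] 0.02376553815244578 46.92650556564331 [-1.17843985  0.05932914 -0.42837458] [-0.08965192  0.28199623 -0.00616432]
grip px (np.int64(215), np.int64(134)) brass 13.0 230.3846153846154 132.30769230769232
0 [216.5 148.1] 10 [218.7 146.7] 20 [220.7 145. ] 30 [222.6 143. ] 40 [224.3 140.7] 50 [225.8 138.3] 60 [226.9 135.7] 70 [227.8 133. ] 80 [228.3 130.4] 90 [228.4 127.9] 100 [228.2 125.5]
```

apply_moves(series=[0.05,0,0.13,0,0.09,0,0.27,0,0.1,0,0.41,0,0.11,0,0.55,0,0.1,0,0.58,0,0.1,0,0.58,0])

```text
time_s: 23.45
tcp_pos: [0.5906, -0.0092, 0.0957]
tool_rot: [-3.138, -0.134, 0.003]
force: [-1.5, 0.2, 2.0]
grip_width: 0.0239
finger_force: 47.6
```

```bash
python3 tilt.py
```

```text
23.5 [ 0.59081524 -0.00921752  0.09599288] 0.023783070220538507 47.61747658252716 [-0.49857999 -0.20466142  1.36662785] [-0.02234656  0.41854963 -0.00209055]
grip px (np.int64(213), np.int64(158)) brass 0.0 0.0 0.0
0 [213.9 171.9] 10 [216.  170.5] 20 [218.  168.9] 30 [219.8 166.9] 40 [221.4 164.7] 50 [222.9 162.3] 60 [224.  159.8] 70 [224.8 157.3] 80 [225.3 154.8] 90 [225.4 152.5] 100 [225.1 150.3]
```

apply_moves(series=[0,0,0,0,0,0,0,0,0,0,0,0,0,0,-0.2,0,0,0,-0.5,0,0,0,-0.8,0,0,0,-1,0,0,0,-1,0,0,0,-1,0,0,0,-1,0], grip=0, force=100)

```text
time_s: 24.75
tcp_pos: [0.5907, -0.0091, 0.1946]
tool_rot: [-3.138, -0.134, 0.004]
force: [-0.0, -0.3, -1.6]
grip_width: 0.0227
finger_force: 97.9
```

Run:
```python
from tilt import *
s=run();np.savez('pics/s10.npz',**{k:np.array(s[k]) for k in('img','K','position','attitude')})
w=cam('wrist','pics/w10.png')
o=arm.get_obs();t=np.array(o['tcp_pos']);G=t+[0,0,.0492];X=att(o['tool_rot'])[:,0]
# rod profile: sample perpendicular (vertical) columns of scene image along the rod, for level prediction
for c,n in((s,'s'),(load('pics/w10.npz'),'w')):
  for d in(.05,.08,.11,.135,.15):
    u,v=proj(c,G-X*d).round().astype(int);print(n,d,(int(u),int(v)),c['img'][max(v-12,0):v+13,u].sum(1)//3 if 0<=u<512 and 0<=v<384 else 'out')
```

```text
24.8 [ 0.5907715  -0.00913952  0.19480285] 0.022692927799138556 97.86996960639954 [-0.05312447 -0.39684718 -0.93596414] [ 0.02188005 -0.03392017  0.02496631]
grip px (np.int64(211), np.int64(118)) brass 0.0 0.0 0.0
0 [212.  132.8] 10 [214.2 131.4] 20 [216.3 129.7] 30 [218.3 127.7] 40 [220.1 125.3] 50 [221.6 122.8] 60 [222.8 120.1] 70 [223.6 117.3] 80 [224.1 114.6] 90 [224.2 111.9] 100 [224.  109.4] 
s 0.05 (230, 109) [ 45  46  33  33  36  42  58  70  82  88  90  97  96  92  95  91  90  92
 106 117 123 126 126 127 124]
s 0.08 (241, 104) [102 106 106 107 107 108 112 120 137 147 138 123 110 110 112 110 112 111
 109 111 110 111 111 112 112]
s 0.11 (251, 99) [111 113 113 110 108 108 111 109 111 115 128 141 136 122 108 105 110 109
 108 109 109 110 110 111 114]
s 0.135 (260, 95) [111 111 112 111 108 110 110 113 114 111 117 119 130 137 127 112 107 108
 106 107 106 108 107 110 111]
s 0.15 (265, 92) [111 109 110 110 114 109 111 109 110 110 113 112 118 130 138 135 121 109
 109 110 110 110 108 109 109]
w 0.05 (257, 339) [26 23 28 27 27 23 29 25 23 26 24 31 26 20 25 17 24 24 32 32 26 27 18 21
 21]
w 0.08 (257, 380) [25 29 28 26 35 25 32 27 24 31 30 27 32 23 31 30]
w 0.11 (257, 417) out
w 0.135 (257, 446) out
w 0.15 (257, 462) out
```

Run:
```python
from h import *
s=load('pics/s10.npz');o=arm.get_obs();t=np.array(o['tcp_pos']);M=att(o['tool_rot']);X,Y=M[:,0],M[:,1]
im=s['img'].astype(float).mean(2);L=[]
for u in range(238,285,4):
    v0=104+(u-241)*-.283;r=np.arange(int(v0)-7,int(v0)+8);k=np.clip(im[r,u]-np.median(im[r,u])-5,0,None);v=(k*r).sum()/max(k.sum(),1e-9)
    p,d=ray(s,u,v);q=p+d*(((t-p)@Y)/(d@Y));L.append([(q-t)@X,q[2],k.sum()]);print(u,round(v,1),np.round(L[-1],4))
L=np.array(L);L=L[(L[:,2]>25)];c=np.polyfit(L[:,0],L[:,1],1);print(np.degrees(np.arctan(c[0])),np.polyval(c,0)-t[2])
```

```text
238 101.9 [-7.19000e-02  2.51800e-01  7.26667e+01]
242 100.8 [-0.083   0.2501 70.6667]
246 99.7 [-0.0943  0.2484 73.3333]
250 98.6 [-0.1058  0.2465 68.3333]
254 97.3 [-0.1174  0.2449 16.6667]
258 96.1 [-0.1292  0.2434 91.6667]
262 94.5 [-0.1412  0.2425 11.6667]
266 94.3 [-0.1534  0.2386 35.    ]
270 0.0 [-0.1561  0.4348  0.    ]
274 0.0 [-0.1671  0.4323  0.    ]
278 0.0 [-0.1782  0.4298  0.    ]
282 88.0 [-0.2037  0.2351  0.3333]
9.00148501988647 0.06828618535845299
```

apply_moves(series=[0.15,0,0,0,0.27,0,0.3,0,0.27,0,0.6,0,0.27,0,0.85,0,0.27,0,0.85,0], grip=0, force=30)

```text
time_s: 25.48
tcp_pos: [0.6161, -0.0066, 0.1082]
tool_rot: [-3.137, -0.134, 0.009]
force: [-0.9, -0.1, -1.2]
grip_width: 0.0225
finger_force: 97.9
```

apply_moves(series=[0,0,0.08,0,0,0,0.16,0,0,0,0.24,0,0,0,0.29,0,0,0,0.29,0])

```text
time_s: 26.1
tcp_pos: [0.6183, -0.007, 0.0823]
tool_rot: [3.139, 0.134, -0.0]
force: [0.6, 0.4, 4.4]
grip_width: 0.0229
finger_force: 101.0
```

apply_moves(series=[0,0,0.02,0,0,0,0.04,0,0,0,0.04,0])

```text
time_s: 26.48
tcp_pos: [0.6186, -0.0073, 0.0787]
tool_rot: [3.138, 0.134, 0.001]
force: [0.7, -1.3, 6.4]
grip_width: 0.0226
finger_force: 101.7
```

apply_moves(series=[0,0,-0.2,0,0,0,-0.5,0,0,0,-0.8,0,0,0,-1,0,0,0,-1,0,0,0,-1,0,0,0,-1,0,0,0,-1,0], grip=0, force=100)

```text
time_s: 27.48
tcp_pos: [0.6178, -0.0069, 0.177]
tool_rot: [-3.138, -0.134, 0.003]
force: [1.2, -0.6, -1.1]
grip_width: 0.0229
finger_force: 100.7
```

```bash
cat > lev.py <<'E'
from h import *
s=cam('scene','pics/s11.png');o=arm.get_obs();t=np.array(o['tcp_pos']);M=att(o['tool_rot']);X,Y=M[:,0],M[:,1]
print(o['time_s'],t,o['finger_force'],o['force'],np.abs(o['dq']).max())
im=s['img'].astype(float).mean(2);L=[]
for d in np.arange(.06,.175,.008):
    u,v0=proj(s,t+[0,0,.066]-X*d).round().astype(int);r=np.arange(v0-9,v0+10);k=np.clip(im[r,u]-np.median(im[r,u])-5,0,None);v=(k*r).sum()/max(k.sum(),1e-9)
    p,e=ray(s,u,v);q=p+e*(((t-p)@Y)/(e@Y));L.append([(q-t)@X,q[2],k.sum()]);print(u,v0,round(v,1),np.round(L[-1],4))
L=np.array(L);L=L[(L[:,2]>30)];L=L[abs(L[:,1]-np.median(L[:,1]))<.02];c=np.polyfit(L[:,0],L[:,1],1);print(np.degrees(np.arctan(c[0])),np.polyval(c,0)-t[2])
E
python3 lev.py
```

```text
27.525 [ 0.61793736 -0.00692456  0.17732684] 100.7405948638916 [-0.2717002   0.16237599 -0.96100293] 0.004534013374004454
224 112 113.9 [-6.070e-02  2.396e-01  9.500e+01]
227 111 112.0 [-6.880000e-02  2.406000e-01  1.126667e+02]
230 110 110.4 [-7.690000e-02  2.412000e-01  1.053333e+02]
233 108 110.4 [-8.510e-02  2.377e-01  1.540e+02]
236 107 106.6 [-9.34000e-02  2.43300e-01  9.46667e+01]
238 105 105.3 [-0.099  0.244 98.   ]
241 104 104.0 [ -0.1074   0.2437 101.    ]
244 103 103.1 [-0.1159  0.2426 46.6667]
247 101 101.1 [-0.1244  0.2439 99.3333]
250 100 100.2 [-0.133   0.2426 84.6667]
252 99 99.3 [-0.1388  0.2425 22.6667]
255 97 97.4 [-0.1476  0.2435 86.3333]
258 96 97.3 [-0.1565  0.2405  6.6667]
261 95 0.0 [-0.1591  0.4402  0.    ]
263 94 0.0 [-0.1644  0.439   0.    ]
-2.793267049212863 0.0598095720982256
```

```bash
python3 -c "
from plant import arm
print(arm.close_job())"
```

```text
the job is handed in; nothing more can be done
None
```

I did every step and handed the job in with the dipstick held about level, roughly 13 cm above the tank with its tip over the drip tray. I judged the knob's stop and spring-back from arm turn and torque, not by sight. The hand-in gave no pass or fail result.

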